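# Close the pipe fixture's end gate and set its clamp screw

### The arm

A 6-joint arm with a two-finger parallel gripper is mounted at the origin on the work surface. World frame = base frame: x ahead of the robot, y to its left, z up, the work surface at z = 0. Lengths are in m, angles in degrees, forces in N, time in s.
With the tool pointing down it reaches from about 0.375 to 0.9 m from the base axis. Payload 3.1 kg.
Tool frame: the origin (TCP) lies between the finger pads; the fingertips stand 22 mm ahead of it and the grasp point (between the pads) lies 3 mm ahead of it (bot.tip_extent is the distance from the TCP to the fingertips, in m); y points along the fingers, z is the direction in which the jaws open and shut, and the axes are right-handed (so a half turn about y gives the same grasp; the last joint's range is limited). The gripper opens to 87 mm and grips with 3 to 60 N. Pads are 19 mm wide; open, the fingers measure 117 mm over their backs; the gripper's body (75 mm by 190 mm) begins 51 mm behind the grasp point.
Start: joints at [-80.243, 30.224, 82.088, -0, 67.689, -10.227], TCP at [0.214, -0.587, 0.245] pointing down, gripper open.
Joint ranges: [-176.69, 176.69], [-43.24, 126.21], [12.49, 139.97], [-82, 262], [0, 151.66], [-163.58, 163.58]. Speed limits (degrees/s): [159.86, 159.86, 180, 180, 180, 180].

### API

Orientations are given as a 3x3 rotation matrix whose columns are the frame's x, y, z axes.
In Python, from rig import bot, eyes, models gives the robot as it stands. The module is installed in compiled form; this text tells all that it offers.
- The arm moves only by the tool arm_command, never from a script. Its arguments are lists of equal length, an entry for each row: "translation": the shift along the tool's x, y, z each as a share of 0.08 m, from -1 to 1, a list of three; "rotation": the turn, a rotation vector about the tool's x, y, z each as a share of 60 degrees, from -1 to 1, a list of three; "grip": the closure, from -1 (fully open) to 1 (shut), so that 0 is half open. In form: {"translation": [[x, y, z], ...], "rotation": [[rx, ry, rz], ...], "grip": [grip, ...]}. A call has 1 to 5 rows; each row is the pose to reach, as a shift and turn from the pose commanded when the call began, along the tool's axes at that moment; what a row does not reach only later rows make up. A row lasts 1/10 s, in which the tool goes at most 50 mm and 8.59 degrees, less where a joint would pass 70% of its speed; a pose out of reach is approached as far as the arm can. A call with a number of a shift or a turn outside -1 to 1 is refused whole. A call with a gripper value outside its range is refused whole. The fingers move at their own pace and stop on an object; the grip force is fixed at half the most. Time passes only in rows, so rows that repeat a pose let the fingers close. It gives the time, the measured TCP pose, the force and the opening at its end, in the units of the state.
- bot.read_state(): the state, without advancing time (a new reading comes with each control period).
- eyes.capture(name): name is "side" or "top" or "wrist"; returns a dict with "image" (480x640x3 uint8, blue, green, red), "mtx" (3x3 intrinsics, pixels), "dist_coeffs" ([k1, k2, p1, p2, k3] as OpenCV has them; the pictures are not rectified), "rvec" (rotation vector, rad) and "tvec" (3), from world to camera coordinates, as OpenCV has them; the wrist camera has in their place "hand_eye" (4x4, takes a point from camera to tool coordinates, whose origin is the TCP and whose axes are the tool frame's). Camera axes: x right, y down, z forward; pixel columns grow to the right and rows downward; lengths in m; the calibration is good to about 2 mm. A picture is of the moment at which its call begins: read the wrist's pose just before it. There is no depth.
- bot.hand_in(): hands the job in, once; it reports no verdict.
Trained networks look in the newest picture that a camera, given by its name, has taken for a name from the list of things; names that differ only in an ending like _2 or _b are one class to them, and where a whole thing is asked for, a point or a joint stands for the part that bears it (a point fixed in the world has none). Each returns a list of dicts, best first, with "conf" (0 to 1); they miss things now and then, are a little off and sometimes report something else, mostly with a low value. They report only what shows in the picture. A call takes as long as a camera call.
- models.recognise(camera, thing): "extent" ([left, top, right, bottom] as shares, 0 to 1, of the picture: columns of its width, rows of its height, round what is visible of it).
- models.spot_point(camera, thing): "point" ([column, row] as shares, 0 to 1, of the picture: columns of its width, rows of its height: a listed point, or the origin of a listed thing).
The state is a dict: "time_s": time; "joint_positions": joint angles; "qvel": joint speeds; "tau": joint torques, N m; "position": TCP position; "tcp_rot": TCP orientation; "force": force on the tool from outside, world axes, zero at the start; "moment": the same for the moment, N m; "opening": opening from 0.0 (shut) to 1.0 (fully open).
Only numpy, scipy, OpenCV 4.12 (cv2) and the standard library are available. Lean on these libraries where they do the work, as an engineer would, in place of code of your own. Each camera call takes 0.05 s, during which the arm holds its last target. There are 200 camera calls.

### The job

Get the pipe fixture ready for tack welding: push its sliding end gate shut against the end of the pipe until the spring catch snaps in behind it. Then turn the clamp screw by its T-bar clockwise until it bottoms on the pipe, and back it off a quarter of a turn so that the pipe can still be rotated. Leave the tools and parts lying around where they are.

Things in the scene. Friction and masses are not known exactly. Their poses are not given: they have to be found in the camera images.
- fixture: Fixed steel base plate 150 x 360 x 12 mm of the pipe fixture; origin at the centre of its underside on the table, y along the pipe, x across, z up. A steel pipe 60 mm across (top 88 mm above the table) lies fixed in cradle blocks along it, from y = -20 to +154 mm. The gate slides along y at the -y end, between low rails; the clamp screw is at x = 0, y = +100 mm.
- boss (a point): Centre of the top of the round brass boss (34 mm across) in which the clamp screw turns, 130 mm above the table. The boss is in the middle of a brass bridge over the pipe: 124 mm along the fixture's x, 36 mm along y, its top at 123 mm above the table, on two posts. Axes as the fixture.
- gate_back (a point): Middle of the rear (-y) face of the gate's upright plate, where to push; 72 mm above the table, axes as the fixture. Plate 70 mm wide (x), 8 mm thick, from 35 to 87 mm above the table. Behind it the gate's block, 50 mm wide, reaches 32 mm back, top at 36 mm above the table. The gate moves along the fixture's +y only, to the pipe; about 3.5 N slides it, about 6 N while it spreads the catch.
- gate (a joint): How far the gate has slid towards the pipe, in m: 0 fully open, 0.090 fully shut against the pipe's end (hard stop). The catch clears the gate's rear edge at about 0.088; latched, the gate stays above 0.085.
- catch (a joint): Angle in rad of the brass spring leaf (47 mm long, 3 mm thick, 21 to 34 mm above the table) pivoted on a post at the gate's +x side: 0 as sprung in, its tip 6 mm inside the gate's path; the passing gate swings it out to about 0.15, and it snaps back to 0 behind the gate's rear edge. It needs no touching.
- tbar (a point): Centre of the T-bar, on the clamp screw's vertical axis; its x axis points along the bar, z up. Round steel bar 10 mm thick, 110 mm long, a 16 mm ball at each end, through a hub 24 mm across and 24 mm high; both arms alike. It is 165 mm above the table when bottomed and rises 4 mm a turn. Between hub and boss is only the 14 mm spindle.
- screw (a joint): Angle of the clamp screw in rad: 0 is bottomed on the pipe (hard stop, bar along the fixture's x axis); it grows as the screw is backed off, counter-clockwise seen from above. Starts between 2.6 and 7. It turns against a steady friction of 0.10 N m (about 3 N at 38 mm from the axis) and stays where it is left.
- hammer: Steel chipping hammer with rubber grip, 240 mm long, lying on the table beyond the fixture: bystander, leave alone. Origin at its underside.
- wirebrush: Wire brush lying on the table on the fixture's near side: bystander, leave alone. Origin at its underside.
- nut: Loose steel nut 30 mm across, 13 mm high, on the fixture's base plate at its +x side: bystander, leave alone. Origin at its underside.
- square: Steel L-shaped magnetic square, 16 mm high, on the table on the near side: bystander, leave alone. Origin at its underside.
- offcut: Short piece of pipe 76 mm across, 55 mm high, standing on the table at the left: bystander, leave alone. Origin at its underside.
- spanner: Spanner lying on the table at the right: bystander, leave alone. Origin at its underside.
- tin: Empty metal tin 80 mm across, 100 mm high, at the right: bystander, leave alone. Origin at its underside.
- flange: Square steel flange 110 x 110 x 12 mm lying at the left: bystander, leave alone. Origin at its underside.

How it is judged (in metres and radians):
On the way, in this order (a step that is already met when the one before it is completed fails the run):
1. the end gate is shut and the spring catch has snapped in behind it (value of joint gate above 0.085 m and value of joint catch below 0.08 rad), for 0.2 s.
2. the clamp screw is turned down until it bottoms (within 0.10 rad), the gate still latched (all of step 1 and value of joint screw below 0.1 rad), for 0.1 s.
At the end, for the whole second after the job is handed in: The gate is shut (beyond 85 of 90 mm) with the catch sprung back in behind it (below 0.08 rad), and the clamp screw rests backed off a quarter turn from its bottom, 1.57 rad within 0.30 rad (17 degrees) (all of step 1 and value of joint screw between 1.27 and 1.87 rad and velocity of joint screw between -0.05 and 0.05 rad/s); the robot touches nothing.
It fails at once if a tool or loose part lying around is shifted by more than 30 mm (distance of any of hammer, wirebrush, nut, square, offcut, spanner, tin, flange from where it was at the start of the episode above 0.03 m).
It also fails if it takes over 72 s, if anything falls off the work surface, if the arm or the gripper's body presses on something with over 40 N, if the wrist force passes 120 N, or if a joint passes its speed limit or range.

## Working session

There is one attempt and no reset: what is moved stays moved. The work goes in short steps, Python scripts to look and compute and a tool call to move; the robot and the scene stay as the last step left them, time stands still between calls to the robot, and variables do not carry over. Pictures are saved under pics/ and viewed, about 8 in all and at most 12, crops included, and the job is handed in when it is done.

Besides the shell and the picture viewer there is one more tool, called after ">>>" by a JSON object that holds its "api" and its "payload". arm_command: Moves the arm, as the interface text tells. Shift numbers are shares of 0.08 m and turn numbers shares of 60 degrees, none past 1 either way. Its arguments: {"type":"object","properties":{"translation":{"type":"array"},"rotation":{"type":"array"},"grip":{"type":"array"}},"required":["translation","rotation","grip"]}

```bash
mkdir -p pics; cat > h.py <<'E'
import numpy as np, cv2
from rig import bot, eyes, models
def cap(n,save=None):
    s=bot.read_state(); c=eyes.capture(n)
    if save: cv2.imwrite('pics/'+save,c['image'])
    if 'rvec' in c:
        R=cv2.Rodrigues(np.array(c['rvec'],float))[0]; t=np.array(c['tvec'],float).ravel()
    else:
        H=np.array(c['hand_eye']); Rw=np.array(s['tcp_rot']); p=np.array(s['position'])
        Rc=Rw@H[:3,:3]; pc=Rw@H[:3,3]+p; R=Rc.T; t=-R@pc
    return dict(K=np.array(c['mtx'],float),d=np.array(c['dist_coeffs'],float),R=R,t=t,img=c['image'])
def ray(c,uv):
    x=cv2.undistortPoints(np.array([[uv]],float),c['K'],c['d'])[0,0]
    return -c['R'].T@c['t'], c['R'].T@np.array([x[0],x[1],1])
def atz(c,uv,z):
    o,v=ray(c,uv); return o+v*(z-o[2])/v[2]
def proj(c,P):
    return cv2.projectPoints(np.array(P,float).reshape(-1,3),cv2.Rodrigues(c['R'])[0],c['t'],c['K'],c['d'])[0][:,0]
E
cat > a.py <<'E'
from h import *
np.set_printoptions(precision=4,suppress=True)
ims=[]
for n in ['side','top']:
    c=cap(n,n+'0.png'); print(n,'cam',-c['R'].T@c['t'])
    for th,z in [('fixture',0),('boss',.13),('gate_back',.072),('tbar',.168),('hammer',0),('wirebrush',0),('nut',.012),('square',0),('offcut',0),('spanner',0),('tin',0),('flange',0)]:
        for r in models.spot_point(n,th)[:2]:
            uv=np.array(r['point'])*[640,480]; print(th,round(r['conf'],2),uv.round(1),atz(c,uv,z))
s=bot.read_state(); print(s)
E
python3 a.py
```

```text
side cam [0.1841 0.7678 0.9341]
fixture 0.59 [307.4 272. ] [0.5732 0.0236 0.    ]
boss 0.6 [302.3 263.4] [0.5396 0.1101 0.13  ]
gate_back 0.68 [310.6 220.1] [ 0.6126 -0.0753  0.072 ]
tbar 0.72 [358.8 244. ] [0.4418 0.0414 0.168 ]
tbar 0.7 [300.4 262.6] [0.5271 0.1409 0.168 ]
hammer 0.96 [243.1 268.7] [0.7184 0.0815 0.    ]
nut 0.59 [283.2 260.5] [0.6378 0.0251 0.012 ]
square 0.6 [350.  304.5] [0.4417 0.0704 0.    ]
offcut 0.79 [247.  450.9] [0.4768 0.4625 0.    ]
offcut 0.44 [282.6 261.4] [0.6435 0.0187 0.    ]
spanner 0.56 [429.2 183.5] [ 0.409  -0.4347  0.    ]
tin 0.77 [360.1 165.7] [ 0.6219 -0.4273  0.    ]
flange 0.58 [186.5 388.4] [0.6509 0.4064 0.    ]
flange 0.28 [308.5 272.8] [0.5697 0.0247 0.    ]
top cam [0.3896 0.0042 1.5969]
fixture 0.64 [307.9 235.2] [0.5794 0.0171 0.    ]
fixture 0.44 [161.3 265.1] [0.4754 0.4551 0.    ]
boss 0.6 [270.9 240.3] [0.5465 0.1188 0.13  ]
gate_back 0.76 [335.2 218.1] [ 0.6235 -0.0615  0.072 ]
tbar 0.57 [271.7 242.3] [0.537  0.1136 0.168 ]
hammer 0.83 [285.1 187.5] [0.7249 0.0917 0.    ]
wirebrush 0.72 [346.3 261.1] [ 0.5039 -0.1016  0.    ]
nut 0.52 [300.  213.9] [0.6424 0.0429 0.012 ]
offcut 0.89 [163.4 268.7] [0.4648 0.4481 0.    ]
spanner 0.91 [460.8 299.5] [ 0.3993 -0.447   0.    ]
tin 0.57 [451.1 229.2] [ 0.6111 -0.4181  0.    ]
flange 0.67 [179.9 204.3] [0.6624 0.4103 0.    ]
{'time_s': 1.3, 'joint_positions': array([-80.2428,  30.2244,  82.0896,  -0.0013,  67.6878, -10.2277]), 'qvel': array([-0.1273,  0.035 ,  0.0641,  0.0341, -0.0358, -0.0629]), 'tau': array([  0.0006, -44.0014, -17.6983,   0.0636,   0.0506,  -0.    ]), 'position': array([ 0.2136, -0.5873,  0.2445]), 'tcp_rot': array([[-0.9398, -0.    ,  0.3418],
       [-0.3418,  0.    , -0.9398],
       [ 0.    , -1.    , -0.    ]]), 'force': array([ 0.34  , -0.2506,  0.7414]), 'moment': array([-0.0044,  0.0461,  0.0022]), 'opening': 0.9988335685151392}
```

View pics/top0.png

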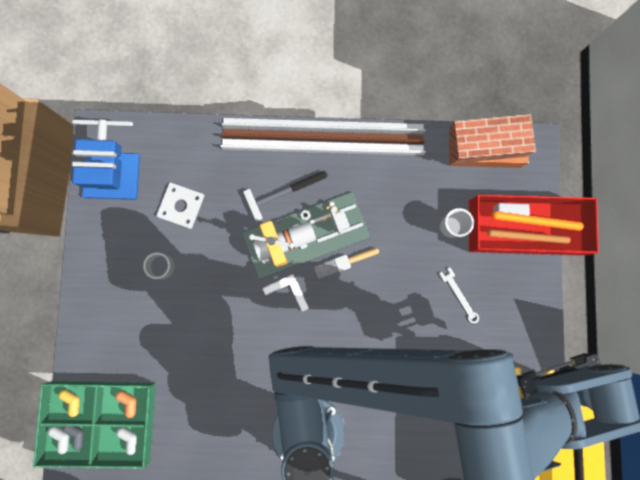

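View pics/side0.png

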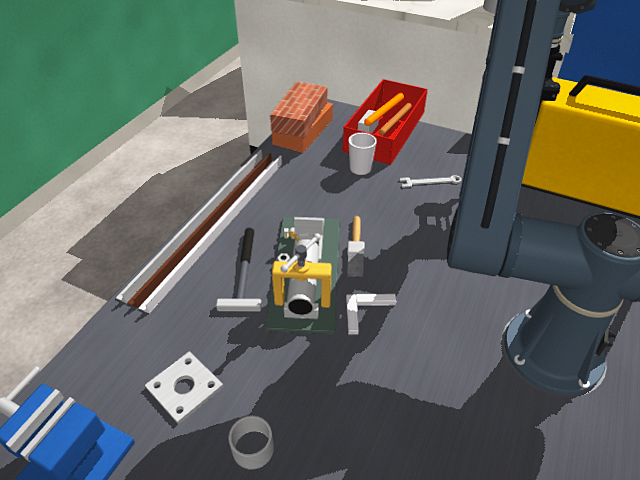

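The top view shows the green fixture at pixels 248–365, 195–275. The gate end is on the right at (335,218) and the T-bar on the left at (271,241). The side view agrees, with fixture yaw about 18° and the nut on the far (+x) side. I'll move near the gate for a wrist view.

>>> {"api": "arm_command", "payload": {"translation": [[-1,0,-0.55],[-1,0,-0.55],[-1,0,-0.55]], "rotation": [[0,0,0],[0,0,0],[0,0,0]], "grip": [1,1,1]}}

```text
time_s: 1.6
position: [0.2763, -0.514, 0.2443]
tcp_rot: [[-0.938, 0.0, 0.346], [-0.346, 0.004, -0.938], [-0.002, -1.0, -0.004]]
force: [-0.9, -0.9, 0.1]
opening: 0.808
```

>>> {"api": "arm_command", "payload": {"translation": [[-1,0,-0.55],[-1,0,-0.55],[-1,0,-0.55]], "rotation": [[0,0,0],[0,0,0],[0,0,0]], "grip": [1,1,1]}}

```text
time_s: 1.9
position: [0.336, -0.4461, 0.2445]
tcp_rot: [[-0.938, 0.0, 0.346], [-0.346, 0.003, -0.938], [-0.001, -1.0, -0.003]]
force: [-0.2, 0.3, -0.1]
opening: 0.543
```

>>> {"api": "arm_command", "payload": {"translation": [[-1,0,-0.55],[-1,0,-0.55],[-1,0,-0.55]], "rotation": [[0,0,0],[0,0,0],[0,0,0]], "grip": [1,1,1]}}

```text
time_s: 2.2
position: [0.3959, -0.3784, 0.2446]
tcp_rot: [[-0.938, 0.0, 0.346], [-0.346, 0.002, -0.938], [-0.001, -1.0, -0.001]]
force: [-0.4, 0.1, 0.3]
opening: 0.264
```

>>> {"api": "arm_command", "payload": {"translation": [[-1,0,-0.55],[-1,0,-0.55],[-1,0,-0.55]], "rotation": [[0,0,0],[0,0,0],[0,0,0]], "grip": [1,1,1]}}

```text
time_s: 2.5
position: [0.4561, -0.3106, 0.2447]
tcp_rot: [[-0.938, 0.001, 0.346], [-0.346, 0.0, -0.938], [-0.001, -1.0, -0.0]]
force: [-0.7, -0.4, -0.2]
opening: 0.029
```

>>> {"api": "arm_command", "payload": {"translation": [[-1,0,-0.55],[-1,0,-0.55],[-1,0,-0.55]], "rotation": [[0,0,0],[0,0,0],[0,0,0]], "grip": [1,1,1]}}

```text
time_s: 2.8
position: [0.5165, -0.2426, 0.2447]
tcp_rot: [[-0.938, 0.002, 0.345], [-0.345, -0.0, -0.938], [-0.002, -1.0, 0.001]]
force: [-0.8, -1.0, 0.9]
opening: 0.011
```

>>> {"api": "arm_command", "payload": {"translation": [[0,0,0],[0,0,0],[0,0,0],[0,0,0],[0,0,0]], "rotation": [[0,-0.7,0],[0,-0.7,0],[0,-0.7,0],[0,-0.7,0],[0,-0.7,0]], "grip": [1,1,1,1,1]}}

```text
time_s: 3.3
position: [0.5134, -0.2466, 0.2446]
tcp_rot: [[-0.466, -0.0, 0.885], [-0.885, -0.002, -0.466], [0.002, -1.0, 0.0]]
force: [0.3, 0.1, 0.1]
opening: 0.009
```

>>> {"api": "arm_command", "payload": {"translation": [[0,0,0],[0,0,0],[0,0,0],[0,0,0],[0,0,0]], "rotation": [[0,-0.7,0],[0,-0.7,0],[0,-0.7,0],[0,-0.7,0],[0,-0.7,0]], "grip": [1,1,1,1,1]}}

```text
time_s: 3.8
position: [0.5134, -0.2466, 0.2446]
tcp_rot: [[0.246, -0.0, 0.969], [-0.969, -0.002, 0.246], [0.001, -1.0, -0.001]]
force: [1.1, -0.6, -0.5]
opening: 0.006
```

>>> {"api": "arm_command", "payload": {"translation": [[-0.7,0,0.7],[-0.7,0,0.7],[-0.7,0,0.7]], "rotation": [[0,-0.06,0],[0,-0.06,0],[0,-0.06,0]], "grip": [1,1,1]}}

```text
time_s: 4.1
position: [0.5559, -0.1759, 0.2446]
tcp_rot: [[0.304, 0.001, 0.953], [-0.953, -0.0, 0.304], [0.001, -1.0, 0.001]]
force: [0.3, 0.2, 0.4]
opening: 0.008
```

>>> {"api": "arm_command", "payload": {"translation": [[-0.7,0,0.7],[-0.7,0,0.7],[-0.7,0,0.7],[-0.7,0,0.7]], "rotation": [[0,0,0],[0,0,0],[0,0,0],[0,0,0]], "grip": [1,1,1,1]}}

```text
time_s: 4.5
position: [0.5913, -0.1076, 0.2444]
tcp_rot: [[0.302, -0.001, 0.953], [-0.953, -0.002, 0.302], [0.001, -1.0, -0.001]]
force: [0.3, -0.3, -0.3]
opening: 0.005
```

```bash
cat > b.py <<'E'
from h import *
import sys
np.set_printoptions(precision=4,suppress=True)
c=cap('wrist',sys.argv[1]); print('cam',-c['R'].T@c['t'],c['R'][2])
for th,z in [('fixture',0),('boss',.13),('gate_back',.072),('tbar',.168),('nut',.012)]:
    for r in models.spot_point('wrist',th)[:2]:
        uv=np.array(r['point'])*[640,480]; print(th,round(r['conf'],2),uv.round(1),atz(c,uv,z))
np.savez('w.npz',**{k:c[k] for k in 'KdRt'})
s=bot.read_state(); print(s['position'],s['joint_positions'],s['time_s'])
E
python3 b.py w1.png
```

```text
cam [ 0.5677 -0.0333  0.3833] [ 0.085  -0.2699 -0.9591]
fixture 0.81 [340.3  82.2] [0.5752 0.021  0.    ]
fixture 0.57 [235.9 179.9] [ 0.4998 -0.104   0.    ]
gate_back 0.78 [356.5 186.8] [ 0.6143 -0.0647  0.072 ]
nut 0.57 [401.7  97.2] [0.6362 0.0247 0.012 ]
[ 0.5912 -0.107   0.2446] [-20.8999  28.3456  85.6739  -0.0211  65.982  -38.3798] 4.8
```

View pics/w1.png

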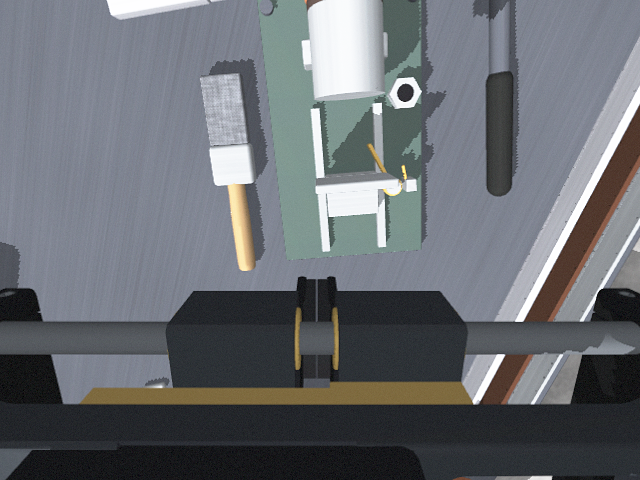

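The wrist view shows the plate's -y corners at about (287,260) and (422,250), the gate's upright plate across (317–398, 175–193), its block behind at (355,203), and the catch leaf at (370–390,145–185). I'll turn these into positions.

```bash
python3 - <<'E'
from h import *
np.set_printoptions(precision=4,suppress=True)
w=np.load('w.npz'); c={k:w[k] for k in w}
im=cv2.imread('pics/w1.png')
for n,uv,z in [('cornL',(287,260),.012),('cornR',(422,250),.012),('edgeL',(259,15),.012),('edgeR',(424,15),.012)]:
    print(n,atz(c,uv,z))
a=atz(c,(287,260),.012);b=atz(c,(422,250),.012); print('w',np.linalg.norm(a-b),np.degrees(np.arctan2(*(b-a)[1::-1])))
for p,q in [((287,260),(259,15)),((422,250),(424,15))]:
    d=atz(c,q,.012)-atz(c,p,.012); print('edge yaw',np.degrees(np.arctan2(-d[0],d[1])))
crop=cv2.resize(im[90:280,250:460],None,fx=3.5,fy=3.0,interpolation=cv2.INTER_CUBIC)
cv2.imwrite('pics/w1c.png',crop)
E
```

```text
cornL [ 0.577  -0.1702  0.012 ]
cornR [ 0.7146 -0.1143  0.012 ]
edgeL [0.4856 0.0508 0.012 ]
edgeR [0.6298 0.0966 0.012 ]
w 0.14853036064485892 22.119115854388664
edge yaw 22.470592826521784
edge yaw 21.90877889935267
```

View pics/w1c.png

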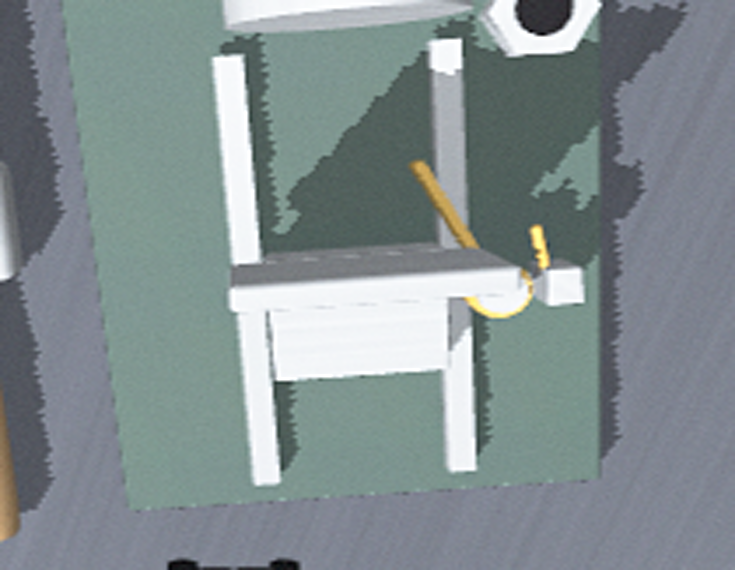

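Fixture origin is about (0.578, 0.024) with yaw 22.2°. The measured width of 148.5 mm against 150 mm checks out, and gate_back is at fixture (0, -0.096). Going down behind the gate.

>>> {"api": "arm_command", "payload": {"translation": [[-0.06,0.5,0.46],[-0.06,1,0.46],[-0.06,1,0.46],[-0.06,1,0.46]], "rotation": [[0,-0.077,0],[0,-0.077,0],[0,-0.077,0],[0,-0.077,0]], "grip": [1,1,1,1]}}

```text
time_s: 5.2
position: [0.6244, -0.0902, 0.1641]
tcp_rot: [[0.378, -0.003, 0.926], [-0.926, 0.001, 0.378], [-0.002, -1.0, -0.002]]
force: [-0.6, -0.3, 1.1]
opening: 0.004
```

>>> {"api": "arm_command", "payload": {"translation": [[0,0.4,0],[0,0.8,0],[0,1,0],[0,1,0]], "rotation": [[0,0,0],[0,0,0],[0,0,0],[0,0,0]], "grip": [1,1,1,1]}}

```text
time_s: 5.6
position: [0.6247, -0.0905, 0.0849]
tcp_rot: [[0.377, -0.001, 0.926], [-0.926, 0.0, 0.377], [-0.001, -1.0, -0.001]]
force: [0.7, 0.6, 0.0]
opening: 0.004
```

>>> {"api": "arm_command", "payload": {"translation": [[0,0.1,0],[0,0.2,0],[0,0.22,0]], "rotation": [[0,0,0],[0,0,0],[0,0,0]], "grip": [1,1,1]}}

```text
time_s: 5.9
position: [0.6255, -0.0902, 0.0674]
tcp_rot: [[0.378, 0.001, 0.926], [-0.926, -0.0, 0.378], [0.001, -1.0, 0.001]]
force: [0.6, 0.7, -0.7]
opening: 0.005
```

```bash
cat > f.py <<'E'
from h import *
O=np.array([.578,.0244]); a=np.radians(22.2); A=np.array([[np.cos(a),-np.sin(a)],[np.sin(a),np.cos(a)]])
s=bot.read_state(); R=np.array(s['tcp_rot'])
print('fix xy',(A.T@(np.array(s['position'])[:2]-O)).round(4),'z',s['position'][2].round(4),'yaw',np.degrees(np.arctan2(R[1,2],R[0,2])).round(2),s['time_s'],'Ff',(A.T@np.array(s['force'])[:2]).round(1))
E
python3 f.py
```

```text
fix xy [ 0.0006 -0.1241] z 0.0674 yaw 22.2 5.9 Ff [0.8 0.4]
```

>>> {"api": "arm_command", "payload": {"translation": [[-0.1,0,0],[-0.2,0,0],[-0.3,0,0],[-0.4,0,0],[-0.5,0,0]], "rotation": [[0,0,0],[0,0,0],[0,0,0],[0,0,0],[0,0,0]], "grip": [1,1,1,1,1]}}

```text
time_s: 6.4
position: [0.6108, -0.0542, 0.0674]
tcp_rot: [[0.379, 0.002, 0.925], [-0.925, -0.003, 0.379], [0.004, -1.0, 0.001]]
force: [1.7, -8.3, -1.1]
opening: 0.006
```

>>> {"api": "arm_command", "payload": {"translation": [[-0.07,0,0],[-0.14,0,0],[-0.21,0,0],[-0.28,0,0],[-0.35,0,0]], "rotation": [[0,0,0],[0,0,0],[0,0,0],[0,0,0],[0,0,0]], "grip": [1,1,1,1,1]}}

```text
time_s: 6.9
position: [0.6, -0.0277, 0.0674]
tcp_rot: [[0.379, 0.002, 0.925], [-0.925, -0.002, 0.379], [0.003, -1.0, 0.001]]
force: [0.4, -5.8, 0.1]
opening: 0.005
```

```bash
python3 f.py
```

```text
fix xy [ 0.0006 -0.0566] z 0.0674 yaw 22.27 6.9 Ff [-1.9 -5.5]
```

>>> {"api": "arm_command", "payload": {"translation": [[-0.04,0,0],[-0.08,0,0],[-0.12,0,0],[-0.16,0,0]], "rotation": [[0,0,0],[0,0,0],[0,0,0],[0,0,0]], "grip": [1,1,1,1]}}

```text
time_s: 7.3
position: [0.5951, -0.0159, 0.0674]
tcp_rot: [[0.379, 0.001, 0.925], [-0.925, -0.002, 0.379], [0.002, -1.0, 0.0]]
force: [0.3, -5.7, -0.4]
opening: 0.005
```

>>> {"api": "arm_command", "payload": {"translation": [[-0.02,0,0],[-0.03,0,0]], "rotation": [[0,0,0],[0,0,0]], "grip": [1,1]}}

```text
time_s: 7.5
position: [0.5941, -0.0135, 0.0674]
tcp_rot: [[0.379, 0.001, 0.925], [-0.925, -0.002, 0.379], [0.002, -1.0, 0.0]]
force: [0.2, -5.8, 0.7]
opening: 0.008
```

```bash
python3 f.py
```

```text
fix xy [ 0.0006 -0.0412] z 0.0674 yaw 22.28 7.5 Ff [-2.  -5.4]
```

Expected stop is at about y = -0.038. Creeping in 1 mm steps.

>>> {"api": "arm_command", "payload": {"translation": [[-0.012,0,0],[-0.025,0,0]], "rotation": [[0,0,0],[0,0,0]], "grip": [1,1]}}

```text
time_s: 7.7
position: [0.5936, -0.0123, 0.0674]
tcp_rot: [[0.38, 0.002, 0.925], [-0.925, -0.003, 0.38], [0.003, -1.0, 0.001]]
force: [-0.0, -9.4, -1.0]
opening: 0.003
```

>>> {"api": "arm_command", "payload": {"translation": [[-0.006,0,0],[-0.012,0,0]], "rotation": [[0,0,0],[0,0,0]], "grip": [1,1]}}

```text
time_s: 7.9
position: [0.5936, -0.0122, 0.0674]
tcp_rot: [[0.38, 0.003, 0.925], [-0.925, -0.004, 0.38], [0.005, -1.0, 0.001]]
force: [0.7, -10.4, -0.9]
opening: 0.005
```

```bash
python3 f.py
```

```text
fix xy [ 0.0006 -0.0398] z 0.0674 yaw 22.32 7.9 Ff [-3.2 -9.9]
```

>>> {"api": "arm_command", "payload": {"translation": [[-0.02,0,0],[-0.03,0,0],[-0.03,0,0]], "rotation": [[0,0,0],[0,0,0],[0,0,0]], "grip": [1,1,1]}}

```text
time_s: 8.2
position: [0.5937, -0.0121, 0.0675]
tcp_rot: [[0.38, 0.004, 0.925], [-0.925, -0.007, 0.38], [0.008, -1.0, 0.001]]
force: [0.4, -15.9, -3.0]
opening: 0.003
```

```bash
python3 f.py
```

```text
fix xy [ 0.0007 -0.0397] z 0.0675 yaw 22.36 8.2 Ff [ -5.6 -14.9]
```

>>> {"api": "arm_command", "payload": {"translation": [[0.2,0,0],[0.3,0,0],[0.3,-0.5,0],[0.3,-1,0],[0.3,-1,0]], "rotation": [[0,0,0],[0,0,0],[0,0,0],[0,0,0],[0,0,0]], "grip": [1,1,1,1,1]}}

```text
time_s: 8.7
position: [0.6044, -0.0303, 0.1522]
tcp_rot: [[0.378, 0.01, 0.926], [-0.926, -0.001, 0.378], [0.005, -1.0, 0.009]]
force: [1.2, -0.1, -0.2]
opening: 0.002
```

>>> {"api": "arm_command", "payload": {"translation": [[0,-0.5,0],[0,-1,0],[0,-1,0]], "rotation": [[0,0,0],[0,0,0],[0,0,0]], "grip": [1,1,1]}}

```text
time_s: 9.0
position: [0.6041, -0.0302, 0.2323]
tcp_rot: [[0.378, 0.011, 0.926], [-0.926, -0.002, 0.378], [0.006, -1.0, 0.009]]
force: [1.0, 1.2, 1.5]
opening: 0.007
```

>>> {"api": "arm_command", "payload": {"translation": [[-0.4,-0.4,0],[-0.8,-0.9,0],[-0.8,-0.9,0],[-0.8,-0.9,0]], "rotation": [[0,0,0],[0,0,0],[0,0,0],[0,0,0]], "grip": [1,1,1,1]}}

```text
time_s: 9.4
position: [0.5763, 0.0301, 0.2991]
tcp_rot: [[0.38, 0.001, 0.925], [-0.925, 0.0, 0.38], [0.0, -1.0, 0.001]]
force: [0.2, 0.4, -0.6]
opening: 0.008
```

```bash
python3 b.py w2.png; python3 f.py
```

```text
cam [0.5465 0.102  0.438 ] [ 0.1082 -0.2603 -0.9594]
fixture 0.97 [313.7 205.2] [ 0.5762  0.023  -0.    ]
boss 0.56 [313.3 114.1] [0.5385 0.1161 0.13  ]
gate_back 0.83 [312.6 240.5] [0.5847 0.0001 0.072 ]
tbar 0.58 [313.4 109.2] [0.5384 0.1175 0.168 ]
nut 0.73 [357.3 225.6] [0.6347 0.022  0.012 ]
[0.5763 0.0284 0.2974] [ -8.2708  23.2902  85.3776   0.0012  71.5    -30.4135] 9.7
fix xy [-0.0001  0.0043] z 0.2974 yaw 22.14 9.7 Ff [ 0.2 -0.2]
```

View pics/w2.png

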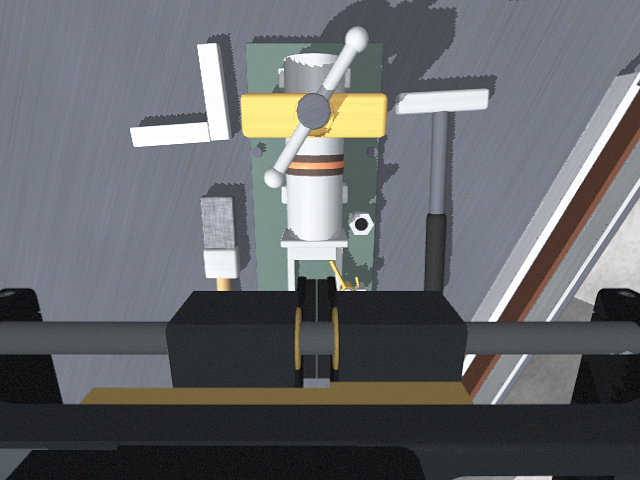

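The gate sits against the pipe end at (313,240) and the catch leaf has swung in behind it at (345,272). The T-bar balls are at (357,38) and (275,178), so the bar is about 60° from the fixture's x axis. In the 2.6–7 rad range that means the screw is at about 4.2 rad, or 240°. I'll work out the circular push numbers.

```bash
python3 - <<'E'
from h import *
w=np.load('w.npz'); c={k:w[k] for k in w}
a=atz(c,(357,38),.1677);b=atz(c,(275,178),.1677);d=a-b
print(a,b,(a+b)/2,np.linalg.norm(d),'bar deg rel fixture',np.degrees(np.arctan2(d[1],d[0]))-22.2)
P=lambda f:.038*np.array([np.cos(np.radians(f)),np.sin(np.radians(f))])
for seq in [(285,265,245,225,205,185),(185,165,145,125,105,85),(85,75,65,60,55,50)]:
    print([[round(-(P(f)-P(seq[0]))[1]/.08,2),0,round((P(f)-P(seq[0]))[0]/.08,2)] for f in seq[1:]])
E
```

```text
[0.54847307 0.17089239 0.1677    ] [0.53008358 0.06138495 0.1677    ] [0.53927833 0.11613867 0.1677    ] 0.11104077441274428 bar deg rel fixture 58.26731280825217
[[np.float64(0.01), 0, np.float64(-0.16)], [np.float64(-0.03), 0, np.float64(-0.32)], [np.float64(-0.12), 0, np.float64(-0.46)], [np.float64(-0.26), 0, np.float64(-0.55)], [np.float64(-0.42), 0, np.float64(-0.6)]]
[[np.float64(-0.16), 0, np.float64(0.01)], [np.float64(-0.31), 0, np.float64(0.08)], [np.float64(-0.43), 0, np.float64(0.2)], [np.float64(-0.5), 0, np.float64(0.35)], [np.float64(-0.51), 0, np.float64(0.51)]]
[[np.float64(0.01), 0, np.float64(0.08)], [np.float64(0.04), 0, np.float64(0.16)], [np.float64(0.06), 0, np.float64(0.2)], [np.float64(0.08), 0, np.float64(0.23)], [np.float64(0.11), 0, np.float64(0.26)]]
```

>>> {"api": "arm_command", "payload": {"translation": [[-0.4,0,0.06],[-0.74,0,0.12],[-0.74,0.4,0.12],[-0.74,0.65,0.12],[-0.74,0.65,0.12]], "rotation": [[0,0,0],[0,0,0],[0,0,0],[0,0,0],[0,0,0]], "grip": [1,1,1,1,1]}}

```text
time_s: 10.2
position: [0.5609, 0.0873, 0.2434]
tcp_rot: [[0.378, -0.008, 0.926], [-0.926, 0.0, 0.378], [-0.003, -1.0, -0.007]]
force: [0.1, 0.3, -0.0]
opening: 0.006
```

>>> {"api": "arm_command", "payload": {"translation": [[0,0.4,0.01],[0,0.8,0.01],[0,1,0.01],[0,1,0.01]], "rotation": [[0,0,0],[0,0,0],[0,0,0],[0,0,0]], "grip": [1,1,1,1]}}

```text
time_s: 10.6
position: [0.5629, 0.0872, 0.1651]
tcp_rot: [[0.377, -0.005, 0.926], [-0.926, 0.0, 0.377], [-0.002, -1.0, -0.004]]
force: [-0.7, 0.1, 0.3]
opening: 0.004
```

```bash
python3 f.py
```

```text
fix xy [0.0098 0.0639] z 0.1651 yaw 22.15 10.6 Ff [-0.6  0.4]
```

In position and clear of everything. Starting the clockwise circle.

>>> {"api": "arm_command", "payload": {"translation": [[0.01,0,-0.16],[-0.03,0,-0.32],[-0.12,0,-0.46],[-0.26,0,-0.55],[-0.42,0,-0.6]], "rotation": [[0,0,0],[0,0,0],[0,0,0],[0,0,0],[0,0,0]], "grip": [1,1,1,1,1]}}

```text
time_s: 11.1
position: [0.5101, 0.0997, 0.169]
tcp_rot: [[0.377, 0.009, 0.926], [-0.926, -0.002, 0.377], [0.005, -1.0, 0.007]]
force: [5.0, -5.3, 1.1]
opening: 0.009
```

```bash
python3 f.py
```

```text
fix xy [-0.0344  0.0954] z 0.169 yaw 22.17 11.1 Ff [ 2.6 -6.8]
```

>>> {"api": "arm_command", "payload": {"translation": [[-0.16,0,0.01],[-0.31,0,0.08],[-0.43,0,0.2],[-0.5,0,0.35],[-0.51,0,0.51]], "rotation": [[0,0,0],[0,0,0],[0,0,0],[0,0,0],[0,0,0]], "grip": [1,1,1,1,1]}}

```text
time_s: 11.6
position: [0.5273, 0.155, 0.1665]
tcp_rot: [[0.379, -0.006, 0.925], [-0.925, -0.0, 0.379], [-0.002, -1.0, -0.006]]
force: [-4.5, -2.4, 0.7]
opening: 0.003
```

```bash
python3 f.py
```

```text
fix xy [0.0024 0.1401] z 0.1665 yaw 22.26 11.6 Ff [-5.1 -0.5]
```

>>> {"api": "arm_command", "payload": {"translation": [[0.01,0,0.08],[0.04,0,0.16],[0.06,0,0.2],[0.08,0,0.23],[0.11,0,0.26]], "rotation": [[0,0,0],[0,0,0],[0,0,0],[0,0,0],[0,0,0]], "grip": [1,1,1,1,1]}}

```text
time_s: 12.1
position: [0.5515, 0.1537, 0.1667]
tcp_rot: [[0.378, -0.001, 0.926], [-0.926, 0.0, 0.378], [-0.001, -1.0, -0.001]]
force: [-3.2, 0.5, -0.5]
opening: 0.003
```

```bash
python3 f.py; python3 - <<'E'
import numpy as np
P=lambda f:.038*np.array([np.cos(np.radians(f)),np.sin(np.radians(f))])
for f in range(50,15,-4): print(f,(-(P(f)-P(50))[1]/.08).round(3),((P(f)-P(50))[0]/.08).round(3),P(f).round(4))
E
```

```text
fix xy [0.0243 0.1297] z 0.1667 yaw 22.18 12.1 Ff [-2.8  1.7]
50 -0.0 0.0 [0.0244 0.0291]
46 0.022 0.025 [0.0264 0.0273]
42 0.046 0.048 [0.0282 0.0254]
38 0.071 0.069 [0.0299 0.0234]
34 0.098 0.088 [0.0315 0.0212]
30 0.126 0.106 [0.0329 0.019 ]
26 0.156 0.122 [0.0342 0.0167]
22 0.186 0.135 [0.0352 0.0142]
18 0.217 0.146 [0.0361 0.0117]
```

>>> {"api": "arm_command", "payload": {"translation": [[0.022,0,0.025],[0.046,0,0.048],[0.071,0,0.069],[0.098,0,0.088]], "rotation": [[0,0,0],[0,0,0],[0,0,0],[0,0,0]], "grip": [1,1,1,1]}}

```text
time_s: 12.5
position: [0.5615, 0.149, 0.1671]
tcp_rot: [[0.378, 0.0, 0.926], [-0.926, 0.0, 0.378], [-0.0, -1.0, 0.001]]
force: [-2.2, 0.7, 0.3]
opening: 0.007
```

```bash
python3 f.py
```

```text
fix xy [0.0318 0.1216] z 0.1671 yaw 22.2 12.5 Ff [-1.8  1.5]
```

>>> {"api": "arm_command", "payload": {"translation": [[0.02,0,0.01],[0.04,0,0.02],[0.05,0,0.025]], "rotation": [[0,0,0],[0,0,0],[0,0,0]], "grip": [1,1,1]}}

```text
time_s: 12.8
position: [0.5648, 0.146, 0.167]
tcp_rot: [[0.378, 0.0, 0.926], [-0.926, 0.0, 0.378], [0.0, -1.0, 0.0]]
force: [-2.4, 1.4, -0.3]
opening: 0.007
```

>>> {"api": "arm_command", "payload": {"translation": [[0.01,0,0.005],[0.02,0,0.005]], "rotation": [[0,0,0],[0,0,0]], "grip": [1,1]}}

```text
time_s: 13.0
position: [0.5658, 0.1448, 0.1671]
tcp_rot: [[0.378, 0.0, 0.926], [-0.926, 0.0, 0.378], [0.0, -1.0, 0.001]]
force: [-1.4, 0.7, 0.3]
opening: 0.002
```

```bash
python3 f.py
```

```text
fix xy [0.0341 0.1161] z 0.1671 yaw 22.21 13.0 Ff [-1.   1.2]
```

>>> {"api": "arm_command", "payload": {"translation": [[0.012,0,0.002],[0.025,0,0.004]], "rotation": [[0,0,0],[0,0,0]], "grip": [1,1]}}

```text
time_s: 13.2
position: [0.5666, 0.1433, 0.167]
tcp_rot: [[0.378, 0.0, 0.926], [-0.926, 0.001, 0.378], [-0.001, -1.0, 0.0]]
force: [-3.0, 3.4, 0.8]
opening: 0.001
```

>>> {"api": "arm_command", "payload": {"translation": [[0.012,0,0],[0.025,0,0]], "rotation": [[0,0,0],[0,0,0]], "grip": [1,1]}}

```text
time_s: 13.4
position: [0.5668, 0.1425, 0.167]
tcp_rot: [[0.377, -0.001, 0.926], [-0.926, 0.003, 0.377], [-0.003, -1.0, 0.0]]
force: [-2.9, 7.5, 1.2]
opening: 0.008
```

```bash
python3 f.py
```

```text
fix xy [0.0343 0.1136] z 0.167 yaw 22.15 13.4 Ff [0.2 8. ]
```

>>> {"api": "arm_command", "payload": {"translation": [[0.012,0,0],[0.025,0,0],[0.025,0,0]], "rotation": [[0,0,0],[0,0,0],[0,0,0]], "grip": [1,1,1]}}

```text
time_s: 13.7
position: [0.567, 0.1421, 0.1671]
tcp_rot: [[0.377, -0.002, 0.926], [-0.926, 0.005, 0.377], [-0.005, -1.0, 0.0]]
force: [-3.6, 10.1, 2.2]
opening: 0.004
```

```bash
python3 f.py
```

```text
fix xy [0.0343 0.1131] z 0.1671 yaw 22.13 13.7 Ff [ 0.5 10.7]
```

The screw is bottomed: the force rose to 10.7 N with no further motion, and the bar lies along the fixture's x axis as specified. Next I go round to the -x arm and push it counter-clockwise by about 90°.

>>> {"api": "arm_command", "payload": {"translation": [[-0.26,0,-0.09],[-0.38,0,-0.43],[-0.26,0,-0.8],[-0.26,0,-0.8]], "rotation": [[0,0,0],[0,0,0],[0,0,0],[0,0,0]], "grip": [1,1,1,1]}}

```text
time_s: 14.1
position: [0.4983, 0.133, 0.1669]
tcp_rot: [[0.378, -0.002, 0.926], [-0.926, -0.002, 0.378], [0.001, -1.0, -0.003]]
force: [-0.1, -0.1, 0.3]
opening: 0.001
```

>>> {"api": "arm_command", "payload": {"translation": [[0.17,0,-0.06],[0.33,0,-0.1],[0.5,0,-0.08],[0.65,0,-0.01],[0.71,0,0.04]], "rotation": [[0,0,0],[0,0,0],[0,0,0],[0,0,0],[0,0,0]], "grip": [1,1,1,1,1]}}

```text
time_s: 14.6
position: [0.5265, 0.0816, 0.1669]
tcp_rot: [[0.376, -0.0, 0.926], [-0.926, -0.0, 0.376], [0.0, -1.0, -0.0]]
force: [-2.7, 2.0, 1.0]
opening: 0.007
```

```bash
python3 f.py
```

```text
fix xy [-0.0261  0.0724] z 0.1669 yaw 22.12 14.6 Ff [-1.8  2.9]
```

>>> {"api": "arm_command", "payload": {"translation": [[0.05,0,0.06],[0.09,0,0.12],[0.1,0,0.15],[0.1,0,0.15]], "rotation": [[0,0,0],[0,0,0],[0,0,0],[0,0,0]], "grip": [1,1,1,1]}}

```text
time_s: 15.0
position: [0.5395, 0.0799, 0.1668]
tcp_rot: [[0.379, -0.001, 0.926], [-0.926, -0.001, 0.379], [0.0, -1.0, -0.001]]
force: [-3.9, -1.0, 0.7]
opening: 0.006
```

```bash
python3 f.py
```

```text
fix xy [-0.0146  0.066 ] z 0.1668 yaw 22.25 15.0 Ff [-4.   0.6]
```

>>> {"api": "arm_command", "payload": {"translation": [[0,0,-0.2],[0,0,-0.4],[0,-0.5,-0.4],[0,-1,-0.4],[0,-1,-0.4]], "rotation": [[0,0,0],[0,0,0],[0,0,0],[0,0,0],[0,0,0]], "grip": [1,1,1,1,1]}}

```text
time_s: 15.5
position: [0.5152, 0.0677, 0.2526]
tcp_rot: [[0.378, 0.016, 0.926], [-0.926, -0.002, 0.378], [0.008, -1.0, 0.015]]
force: [1.8, -0.6, -0.1]
opening: 0.006
```

>>> {"api": "arm_command", "payload": {"translation": [[0,-0.5,0],[0.4,-0.65,0.4],[0.7,-0.65,0.56],[0.7,-0.65,0.56],[0.7,-0.65,0.56]], "rotation": [[0,0,0],[0,0,0],[0,0,0],[0,0,0],[0,0,0]], "grip": [1,1,1,1,1]}}

```text
time_s: 16.0
position: [0.5728, 0.0329, 0.2982]
tcp_rot: [[0.377, -0.0, 0.926], [-0.926, 0.0, 0.377], [-0.0, -1.0, 0.0]]
force: [-0.3, -0.2, -1.0]
opening: 0.006
```

```bash
python3 b.py w3.png; python3 f.py
```

```text
cam [0.5433 0.1049 0.4372] [ 0.1067 -0.2606 -0.9595]
fixture 0.71 [315.5 208.5] [0.576  0.0229 0.    ]
boss 0.7 [314.4 121.2] [0.538  0.1142 0.13  ]
gate_back 0.6 [315.4 248. ] [ 0.5868 -0.0036  0.072 ]
tbar 0.71 [313.7 117.1] [0.5372 0.1155 0.168 ]
tbar 0.54 [315.6 118.7] [0.5388 0.115  0.168 ]
nut 0.82 [361.  227.3] [0.6358 0.0246 0.012 ]
[0.5719 0.0337 0.2988] [ -7.7991  22.8114  85.9387   0.0028  71.2776 -30.0467] 16.3
fix xy [-0.0021  0.0109] z 0.2988 yaw 22.25 16.3 Ff [ 0.1 -0.7]
```

View pics/w3.png

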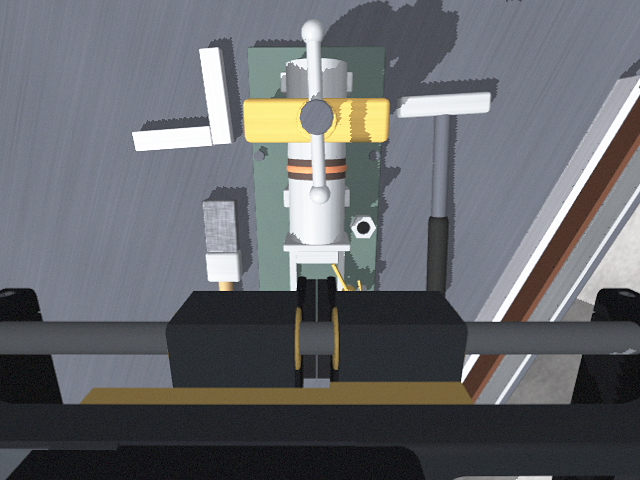

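The bar now runs (312,31) to (320,194), about 92–93° from the fixture's x axis, so the back-off is right. The gate is still shut. The fingers partly hide the catch, so I'll step back and look at it once more.

>>> {"api": "arm_command", "payload": {"translation": [[0.5,0,0],[1,0,0],[1,0,0],[1,0,0]], "rotation": [[0,0,0],[0,0,0],[0,0,0],[0,0,0]], "grip": [1,1,1,1]}}

```text
time_s: 16.7
position: [0.6026, -0.0413, 0.2987]
tcp_rot: [[0.377, -0.001, 0.926], [-0.926, 0.001, 0.377], [-0.001, -1.0, -0.0]]
force: [-0.9, -0.3, 0.2]
opening: 0.004
```

```bash
python3 - <<'E'
from h import *
w=np.load('w.npz'); c={k:w[k] for k in w}
d=atz(c,(312,31),.166)-atz(c,(320,194),.166); print('bar',np.degrees(np.arctan2(d[1],d[0]))-22.2)
c=cap('wrist'); cv2.imwrite('pics/w4c.png',cv2.resize(c['image'][90:280,220:440],None,fx=3.2,fy=3,interpolation=cv2.INTER_CUBIC))
E
```

```text
bar 92.96398576757079Traceback (most recent call last):
  File "<stdin>", line 4, in <module>
KeyError: 'image'
```

```bash
python3 - <<'E'
from h import *
c=cap('wrist'); cv2.imwrite('pics/w4c.png',cv2.resize(c['img'][90:280,220:440],None,fx=3.2,fy=3,interpolation=cv2.INTER_CUBIC))
E
```

```text
(no output)
```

View pics/w4c.png

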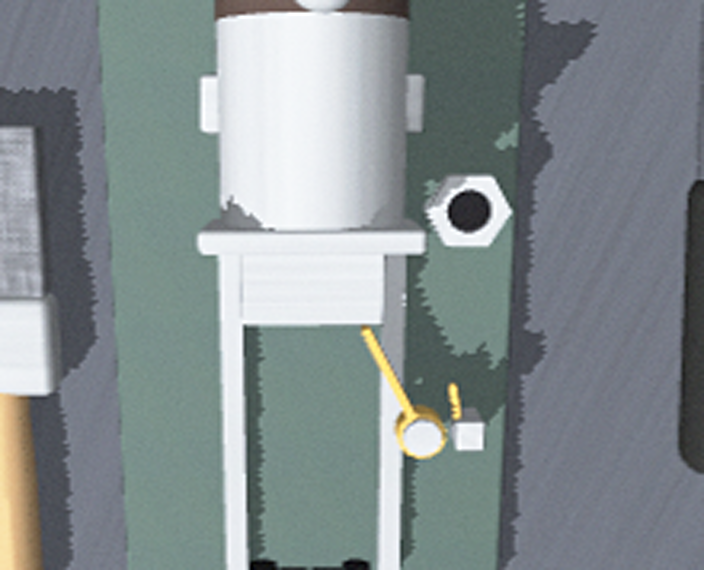

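The catch tip at crop (365,330) sits behind the block's rear edge, inside its path, and the gate is against the pipe. Handing in.

```bash
python3 -c "
from rig import bot
bot.hand_in(); print(bot.read_state()['time_s'])"
```

```text
the job is handed in; nothing more can be done
the job is handed in; nothing more can be done
```

The pipe fixture is ready for tack welding and the job is handed in. The last clock reading I took was 16.7 s of the 72 s allowed. No verdict was reported.

- **Gate:** I pushed it with closed fingers until it stopped against the pipe at about 15 N. The last close picture shows the gate on the pipe end and the catch tip snapped in behind the block's rear edge.
- **Screw down:** I turned the T-bar clockwise by about 4.2 rad with a circular fingertip push. It bottomed with the bar along the fixture's x axis: force rose to 10.7 N and it moved no further.
- **Back-off:** I then turned it counter-clockwise by a quarter turn. The picture puts it at about 93° (1.62 rad), inside the 1.27–1.87 rad range.
- **At hand-in:** the gripper was clear above the fixture. The loose parts in the wrist views showed no sign of having moved, but I took no final measurement of all eight.

One picture script failed on a wrong key name and was rerun; that did not affect the robot. No other check failed or disagreed, though early camera estimates of fixture points differed by about 10 mm until the close view.

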